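# Hang the rinse baskets to dry at the fan rack

### The job

The drying fan is running: switch it off first with the long toggle on the switch box, then, with the fan still off, hang every rinse basket by its bail on the drying rack, one basket to a hook, and when all hang still flip the fan back on. Do not handle a basket while the fan is on, leave the short lamp switch as it is, and do not disturb the other things on the table.

Things in the scene. Friction and masses are not known exactly. Their poses are not given: they have to be found in the camera images.
- basket0: Shallow open aluminium rinse basket, 64 mm (its x) by 84 mm (its y) by 45 mm deep, 0.11 to 0.22 kg, upright on the table at the start; may be absent. Origin: centre of its underside, z up. A rigid square bail of 8 mm round bar stands over it in its y-z plane: level top bar 72 mm long along y, its axis 123 mm above the underside, 78 mm above the rim, legs at both ends.
- basket0_handle (a point): Centre of the top bar of the bail of basket0 (on the bar's axis), axes as the basket's (the bar runs along y).
- basket1: Shallow open aluminium rinse basket, 64 mm (its x) by 84 mm (its y) by 45 mm deep, 0.11 to 0.22 kg, upright on the table at the start; may be absent. Origin: centre of its underside, z up. A rigid square bail of 8 mm round bar stands over it in its y-z plane: level top bar 72 mm long along y, its axis 123 mm above the underside, 78 mm above the rim, legs at both ends.
- basket1_handle (a point): Centre of the top bar of the bail of basket1 (on the bar's axis), axes as the basket's (the bar runs along y).
- basket2: Deep open aluminium rinse basket, 64 mm (its x) by 84 mm (its y) by 60 mm deep, 0.11 to 0.22 kg, upright on the table at the start; may be absent. Origin: centre of its underside, z up. A rigid square bail of 8 mm round bar stands over it in its y-z plane: level top bar 72 mm long along y, its axis 138 mm above the underside, 78 mm above the rim, legs at both ends.
- basket2_handle (a point): Centre of the top bar of the bail of basket2 (on the bar's axis), axes as the basket's (the bar runs along y).
- basket3: Deep open aluminium rinse basket, 64 mm (its x) by 84 mm (its y) by 60 mm deep, 0.11 to 0.22 kg, upright on the table at the start; may be absent. Origin: centre of its underside, z up. A rigid square bail of 8 mm round bar stands over it in its y-z plane: level top bar 72 mm long along y, its axis 138 mm above the underside, 78 mm above the rim, legs at both ends.
- basket3_handle (a point): Centre of the top bar of the bail of basket3 (on the bar's axis), axes as the basket's (the bar runs along y).
- rack: Fixed drying rack: 16 mm steel rail, 500 mm long along its y, 200 mm above the table on two wooden posts (30 mm square, 220 mm high, at y = -250 and +250 mm, feet reaching from 100 mm in front of the rail to 60 mm behind), with four steel hooks pointing to its -x (towards the robot). Origin on the table under the middle of the rail, z up.
- hook0 (a point): Resting point on hook 0 (rack y = -180 mm): on the axis of its 8 mm round bar, 51 mm in front of the rail, 222 mm above the table, axes as the rack's. The bar is level from 40 to 62 mm in front of the rail, rises behind to a hump (top 244 mm above the table) and in front to its tip (78 mm in front of the rail, top 262 mm above the table). A bail resting here has its bar's axis 8 mm higher.
- hook1 (a point): Resting point on hook 1 (rack y = -60 mm): on the axis of its 8 mm round bar, 51 mm in front of the rail, 222 mm above the table, axes as the rack's. The bar is level from 40 to 62 mm in front of the rail, rises behind to a hump (top 244 mm above the table) and in front to its tip (78 mm in front of the rail, top 262 mm above the table). A bail resting here has its bar's axis 8 mm higher.
- hook2 (a point): Resting point on hook 2 (rack y = 60 mm): on the axis of its 8 mm round bar, 51 mm in front of the rail, 222 mm above the table, axes as the rack's. The bar is level from 40 to 62 mm in front of the rail, rises behind to a hump (top 244 mm above the table) and in front to its tip (78 mm in front of the rail, top 262 mm above the table). A bail resting here has its bar's axis 8 mm higher.
- hook3 (a point): Resting point on hook 3 (rack y = 180 mm): on the axis of its 8 mm round bar, 51 mm in front of the rail, 222 mm above the table, axes as the rack's. The bar is level from 40 to 62 mm in front of the rail, rises behind to a hump (top 244 mm above the table) and in front to its tip (78 mm in front of the rail, top 262 mm above the table). A bail resting here has its bar's axis 8 mm higher.
- switch_box: Fixed grey switch box, 100 mm (its x) by 170 mm (its y) by 60 mm high; origin: centre of its underside; x away from the robot, give or take its turn. Two steel toggle bats hinge about y on its top face: the long one (fan) at y = +45 mm, the short one (lamp) at y = -45 mm. Each leans 0.4 rad to one side of upright or the other; pushed past upright it snaps over.
- fan_switch (a joint): Fan switch: 0 = off, bat leaning to the box's -x (towards the robot); 0.8 rad = on, leaning to the box's +x (away from the robot); centre 0.4. About 1.2 N at the tip along x starts it; past centre it snaps by itself. On at the start.
- fan_switch_tip (a point): Centre of the 13 mm ball at the tip of the fan's long bat (9 mm thick), 50 mm from its hinge, 106 mm above the table at rest.
- lamp_switch (a joint): Lamp switch, short bat: 0 = off (leaning to the box's -x), 0.8 rad = on; 18 mm from hinge to the centre of its 13 mm ball. Off at the start; not part of the job.
- pestle: Bystander: white ceramic pestle standing on end, 40 mm across, 90 mm high; origin at the centre of its underside.
- bowl: Bystander: white ceramic bowl, 110 mm across, 45 mm high; origin at the centre of its underside.
- bottle: Bystander: glass bottle with red cap, 64 mm across, 200 mm high; origin at the centre of its underside.
- jar: Bystander: brown jar, 60 mm across, 80 mm high; origin at the centre of its underside.
- tile_a: Bystander: loose terracotta sample tile, 50 by 50 by 10 mm, near the front of the rack; origin at the centre of its underside.
- tile_b: Bystander: loose white sample tile, 60 by 40 by 10 mm, near the front of the rack; origin at the centre of its underside.
- slab: Bystander: terracotta slab lying flat, 80 by 100 by 20 mm; origin at the centre of its underside.
Things that resemble listed ones, but are neither listed nor needed, are in the scene too. What is shaped like the basket0 but blue is not meant. Leave any yellow look-alike of the basket3 alone.

How it is judged:
On the way, in this order (a step that is already met when the one before it is completed fails the run):
1. the fan is switched off (value of joint fan_switch below 0.2 rad), for 0.2 s.
2. every basket hangs still on a hook of its own, let go, with the fan off (value of joint fan_switch below 0.2 rad and ((distance between basket0_handle and hook0 below 0.038 m and z of basket0_handle in the frame of hook0 above 0 m) or (distance between basket0_handle and hook1 below 0.038 m and z of basket0_handle in the frame of hook1 above 0 m) or (distance between basket0_handle and hook2 below 0.038 m and z of basket0_handle in the frame of hook2 above 0 m) or (distance between basket0_handle and hook3 below 0.038 m and z of basket0_handle in the frame of hook3 above 0 m)) and contact force between each of basket0, basket1, basket2, basket3 and rack above 0.3 N and angle between each of basket0, basket1, basket2, basket3's own z axis and vertical below 0.35 rad and linear speed of each of basket0, basket1, basket2, basket3 below 0.08 m/s and contact force between each of basket0, basket1, basket2, basket3 and the fingers below 0.1 N and ((distance between basket1_handle and hook0 below 0.038 m and z of basket1_handle in the frame of hook0 above 0 m) or (distance between basket1_handle and hook1 below 0.038 m and z of basket1_handle in the frame of hook1 above 0 m) or (distance between basket1_handle and hook2 below 0.038 m and z of basket1_handle in the frame of hook2 above 0 m) or (distance between basket1_handle and hook3 below 0.038 m and z of basket1_handle in the frame of hook3 above 0 m)) and ((distance between basket2_handle and hook0 below 0.038 m and z of basket2_handle in the frame of hook0 above 0 m) or (distance between basket2_handle and hook1 below 0.038 m and z of basket2_handle in the frame of hook1 above 0 m) or (distance between basket2_handle and hook2 below 0.038 m and z of basket2_handle in the frame of hook2 above 0 m) or (distance between basket2_handle and hook3 below 0.038 m and z of basket2_handle in the frame of hook3 above 0 m)) and ((distance between basket3_handle and hook0 below 0.038 m and z of basket3_handle in the frame of hook0 above 0 m) or (distance between basket3_handle and hook1 below 0.038 m and z of basket3_handle in the frame of hook1 above 0 m) or (distance between basket3_handle and hook2 below 0.038 m and z of basket3_handle in the frame of hook2 above 0 m) or (distance between basket3_handle and hook3 below 0.038 m and z of basket3_handle in the frame of hook3 above 0 m)) and horizontal distance between basket0_handle and basket1_handle above 0.06 m and horizontal distance between each of basket0_handle, basket1_handle and basket2_handle above 0.06 m and horizontal distance between each of basket0_handle, basket1_handle, basket2_handle and basket3_handle above 0.06 m), for 0.3 s.
3. the fan is switched on again, the baskets still hanging (value of joint fan_switch above 0.6 rad and ((distance between basket0_handle and hook0 below 0.038 m and z of basket0_handle in the frame of hook0 above 0 m) or (distance between basket0_handle and hook1 below 0.038 m and z of basket0_handle in the frame of hook1 above 0 m) or (distance between basket0_handle and hook2 below 0.038 m and z of basket0_handle in the frame of hook2 above 0 m) or (distance between basket0_handle and hook3 below 0.038 m and z of basket0_handle in the frame of hook3 above 0 m)) and contact force between each of basket0, basket1, basket2, basket3 and rack above 0.3 N and angle between each of basket0, basket1, basket2, basket3's own z axis and vertical below 0.35 rad and linear speed of each of basket0, basket1, basket2, basket3 below 0.25 m/s and contact force between each of basket0, basket1, basket2, basket3 and the fingers below 0.1 N and ((distance between basket1_handle and hook0 below 0.038 m and z of basket1_handle in the frame of hook0 above 0 m) or (distance between basket1_handle and hook1 below 0.038 m and z of basket1_handle in the frame of hook1 above 0 m) or (distance between basket1_handle and hook2 below 0.038 m and z of basket1_handle in the frame of hook2 above 0 m) or (distance between basket1_handle and hook3 below 0.038 m and z of basket1_handle in the frame of hook3 above 0 m)) and ((distance between basket2_handle and hook0 below 0.038 m and z of basket2_handle in the frame of hook0 above 0 m) or (distance between basket2_handle and hook1 below 0.038 m and z of basket2_handle in the frame of hook1 above 0 m) or (distance between basket2_handle and hook2 below 0.038 m and z of basket2_handle in the frame of hook2 above 0 m) or (distance between basket2_handle and hook3 below 0.038 m and z of basket2_handle in the frame of hook3 above 0 m)) and ((distance between basket3_handle and hook0 below 0.038 m and z of basket3_handle in the frame of hook0 above 0 m) or (distance between basket3_handle and hook1 below 0.038 m and z of basket3_handle in the frame of hook1 above 0 m) or (distance between basket3_handle and hook2 below 0.038 m and z of basket3_handle in the frame of hook2 above 0 m) or (distance between basket3_handle and hook3 below 0.038 m and z of basket3_handle in the frame of hook3 above 0 m)) and horizontal distance between basket0_handle and basket1_handle above 0.06 m and horizontal distance between each of basket0_handle, basket1_handle and basket2_handle above 0.06 m and horizontal distance between each of basket0_handle, basket1_handle, basket2_handle and basket3_handle above 0.06 m), for 0.2 s.
At the end, for the whole second after the job is handed in: Every basket present hangs by its bail on a hook (middle of the bail's bar within 38 mm of the hook's resting point and above it, its weight on the rack, tilted less than 20 degrees, all but still and let go), one to a hook, the fan switch is on (over 0.6 rad) and the lamp switch off (all of step 3 and value of joint lamp_switch below 0.2 rad); the robot touches nothing.
It fails at once if a basket is handled while the fan is on (value of joint fan_switch above 0.4 rad and (contact force between the fingers and basket0 above 1 N or contact force between the fingers and basket1 above 1 N or contact force between the fingers and basket2 above 1 N or contact force between the fingers and basket3 above 1 N)).
It fails at once if the lamp switch is flipped (value of joint lamp_switch above 0.4 rad).
It fails at once if another thing on the table is moved over 6 cm (distance of any of pestle, bowl, bottle, jar, tile_a, tile_b, slab from where it was at the start of the episode above 0.06 m).
Of basket0, basket1, basket2, basket3 only 3 to 4 are there at a start; the rules pass over those that are not, and their reading is None.
At some moment in a run one of basket0, basket1, basket2, basket3 may be knocked a few centimetres aside while the robot is not near it.
It also fails if it takes over 208 s, if anything falls off the work surface, if the arm or the gripper's body presses on something with over 40 N, if the wrist force passes 120 N, or if a joint passes its speed limit or range.

### The arm

A 7-joint arm with a two-finger parallel gripper is mounted at the origin on the work surface. World frame = base frame: x ahead of the robot, y to its left, z up, the work surface at z = 0. Lengths are in m, angles in rad, forces in N, time in s.
With the tool pointing down it reaches from about 0.35 to 0.9 m from the base axis. Payload 19.9 kg.
Tool frame: the origin (TCP) lies on the centre line of the jaws, within the pads' length; the fingertips stand 14 mm ahead of it and the grasp point (between the pads) lies 5 mm behind it; z points along the fingers, y is the direction in which the jaws open and shut (so a half turn about z gives the same grasp; the last joint's range is limited). The gripper opens to 85 mm and grips with 20 to 120 N. Pads are 22 mm wide; open, the fingers measure 114 mm over their backs; the gripper's body (76 mm by 85 mm) begins 54 mm behind the grasp point. The pads swing forward as they close: fully open they stand 13 mm farther back than shut.
Start: joints at [1.137, 0.417, -0.01, 1.614, 0.005, 1.111, -0.053], TCP at [0.239, -0.577, 0.245] pointing down, gripper open.
Joint ranges: [-2.81, 2.81], [-0.39, 2.02], [-1.27, 1.25], [0.06, 2.57], [-1.19, 4.33], [0.19, 2], [-2.82, 2.82]. Speed limits (rad/s): [1.89, 1.89, 2.39, 2.39, 3.01, 3.01, 3.01].

### API

Orientations are given as a unit quaternion [w, x, y, z].
In Python, from station import sensors, viewer, r gives the robot as it stands.
- The arm moves only by the tool play_rows, never from a script. Its argument "series" is text: rows parted by semicolons, each of 7 numbers parted by spaces: the shift along the world's x, y, z as a fraction of full scale, then the turn, a rotation vector about the world's x, y, z as a fraction of full scale, then the opening in per cent of the stroke, from 0 (shut) to 100 (fully open). A call has 1 to 10 rows; each row shifts and turns the pose as measured when the row begins; what a row does not reach is not made up. Full scale, the value 1, is 0.04 m for a shift and 4 degrees for a turn. A row lasts 1/12 s, in which the tool goes at most 41.7 mm and 7.16 degrees, less where a joint would pass 70% of its speed; a pose out of reach is approached as far as the arm can. A call with a number of a shift or a turn outside -1 to 1 is refused whole. A call with a gripper value outside its range is refused whole. The fingers move at their own pace and stop on an object; "squeeze" is the grip in N (left out, the last holds). Time passes only in rows, so rows that do not move let the fingers close. It gives the time, the measured TCP pose, the force and the opening at its end, in the units of the state.
- sensors.state(): the state, without advancing time (a new reading comes with each control period).
- viewer.grab_frame(name): name is "scene" or "top" or "wrist"; returns the picture (400x640x3 uint8, blue, green, red); there is no depth.
- viewer.camera_params(name): a dict with "mtx" (3x3 intrinsics, pixels), "eye" and "rotation" of the camera in the world. Camera axes: x right, y up, looking along -z (the intrinsics and any distortion apply to the point x, -y, -z); pixel columns grow to the right and rows downward; lengths in m; the calibration is good to about 2 mm. The wrist camera is an equidistant fisheye: a pixel r from the principal point sees the ray r / f radians off the axis. A picture is of the moment at which its call begins: read the wrist's pose just before it. camera_params takes no time and is no camera call; for the wrist camera it gives the pose at the moment of the call.
- r.close_job(): hands the job in, once; it reports no verdict.
The state is a dict: "t": time; "qpos": joint angles; "joint_vel": joint speeds; "joint_efforts": joint torques, N m; "eef_pos": TCP position; "orientation": TCP orientation; "wrist_force": force on the tool from outside, world axes, zero at the start; "wrist_torque": the same for the moment, N m; "gripper_width": opening from 0.0 (shut) to 1.0 (fully open).
Only numpy, scipy, OpenCV 4.12 (cv2) and the standard library are available. Lean on these libraries where they do the work, as an engineer would, in place of code of your own. Each camera call takes 0.05 s, during which the arm holds its last target. There are 200 camera calls.

## Working session

There is one attempt and no reset: what is moved stays moved. The work goes in short steps, Python scripts to look and compute and a tool call to move; the robot and the scene stay as the last step left them, time stands still between calls to the robot, and variables do not carry over. Pictures are saved under pics/ and viewed, about 12 in all and at most 16, crops included, and the job is handed in when it is done.

Besides the shell and the picture viewer there is one more tool, called as a command line: name --argument value ..., lists and objects as JSON in quotes. play_rows: Moves the arm, as the interface text tells. Shift numbers are shares of 0.04 m and turn numbers shares of 4 degrees, none past 1 either way. Its arguments: {"type":"object","properties":{"series":{"type":"string"},"squeeze":{"type":"number"}},"required":["series"]}

```bash
mkdir -p pics; ls; cat > h.py <<'E'
import numpy as np, cv2
from station import sensors, viewer, r
def ray(name,u,v,P=None):
    P=P or viewer.camera_params(name); K=np.array(P['mtx']); R=np.array(P['rotation']); e=np.array(P['eye'])
    x=(u-K[0,2])/K[0,0]; y=(v-K[1,2])/K[1,1]
    if name=='wrist':
        t=np.hypot(x,y); s=np.sin(t)/t if t>1e-9 else 1; d=np.array([x*s,-y*s,-np.cos(t)])
    else: d=np.array([x,-y,-1.])
    return e,R@d
def atz(name,u,v,z,P=None):
    e,d=ray(name,u,v,P); return e+d*(z-e[2])/d[2]
def proj(name,p,P=None):
    P=P or viewer.camera_params(name); K=np.array(P['mtx']); c=np.array(P['rotation']).T@(np.array(p)-P['eye'])
    x,y,z=c[0],-c[1],-c[2]
    if name=='wrist':
        rr=np.hypot(x,y); t=np.arctan2(rr,z); x,y=x/rr*t,y/rr*t
    else: x,y=x/z,y/z
    return np.array([K[0,0]*x+K[0,2],K[1,1]*y+K[1,2]])
E
python3 - <<'E'
from h import *
print(sensors.state())
for n in('scene','top'):
    im=viewer.grab_frame(n); cv2.imwrite(f'pics/{n}0.png',im); print(n,viewer.camera_params(n))
E
```

```text
pics
{'t': 0.0, 'qpos': array([ 1.13649353,  0.41797137, -0.01034598,  1.61416201,  0.00470086,
        1.11072061, -0.0529672 ]), 'joint_vel': array([-1.03780284e-03, -1.28644732e-04,  5.47761523e-05,  6.50579009e-04,
       -1.04086255e-03, -1.12570577e-05,  1.80476082e-04]), 'joint_efforts': array([ 1.47274099e-03, -8.64447498e+01,  6.80233240e-01, -4.34901023e+01,
        1.91646401e-02,  7.32851797e-03, -1.51208513e-05]), 'eef_pos': array([ 0.23912437, -0.5770873 ,  0.24466681]), 'orientation': array([-5.98172473e-04,  9.80767103e-01,  1.95180705e-01, -1.57535328e-04]), 'wrist_force': array([-0.59570131,  0.33008487, -0.79479715]), 'wrist_torque': array([-0.03400763,  0.00469395,  0.03270994]), 'gripper_width': 1.001020510007363}
scene {'mtx': array([[490.44276065,   0.        , 316.29966905],
       [  0.        , 490.44276065, 201.86487316],
       [  0.        ,   0.        ,   1.        ]]), 'eye': array([ 1.07764888, -0.83583937,  1.21374656]), 'rotation': array([0.88493059, 0.33958769, 0.10765625, 0.29998031])}
top {'mtx': array([[463.67321168,   0.        , 324.6154042 ],
       [  0.        , 463.67321168, 202.4142461 ],
       [  0.        ,   0.        ,   1.        ]]), 'eye': array([ 0.42978067, -0.10846489,  1.4232996 ]), 'rotation': array([ 0.7138552 ,  0.02944412, -0.01880651, -0.69942127])}
```

View pics/scene0.png

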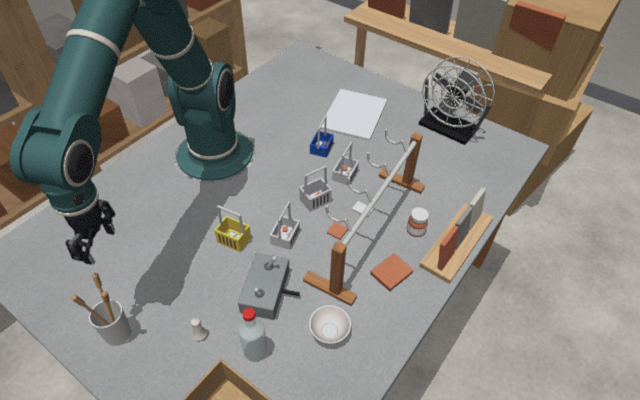

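View pics/top0.png

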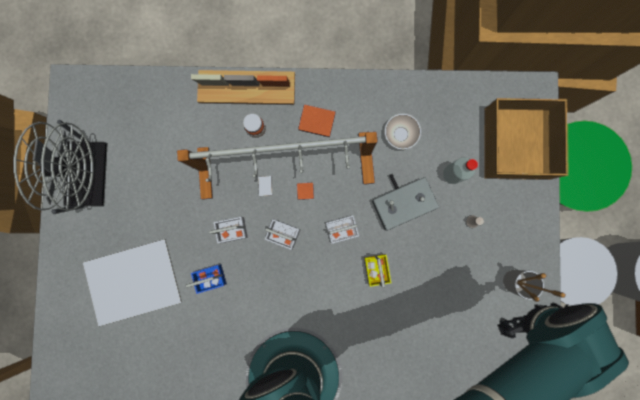

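The scene view shows three aluminium baskets at about (285,232), (316,192) and (345,170), blue and yellow look-alikes, and the switch box at (266,284). In the top view the baskets are at (229,230), (282,234) and (342,229), with the box at (405,204). I'll zoom in on both.

```bash
sed -i "s/np.array(P\['rotation'\])/RM(P)/" h.py; sed -i "1a from scipy.spatial.transform import Rotation as Rn\ndef RM(P): q=np.array(P['rotation']); return Rn.from_quat(q[[1,2,3,0]]).as_matrix()" h.py
python3 - <<'E'
from h import *
a=cv2.imread('pics/top0.png')[120:260,175:445]
cv2.imwrite('pics/c1.png',cv2.resize(a,(810-10,415),interpolation=cv2.INTER_CUBIC))
a=cv2.imread('pics/scene0.png')[120:320,220:440]
cv2.imwrite('pics/c2.png',cv2.resize(a,(660,600),interpolation=cv2.INTER_CUBIC))
E
```

```text
(no output)
```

View pics/c1.png

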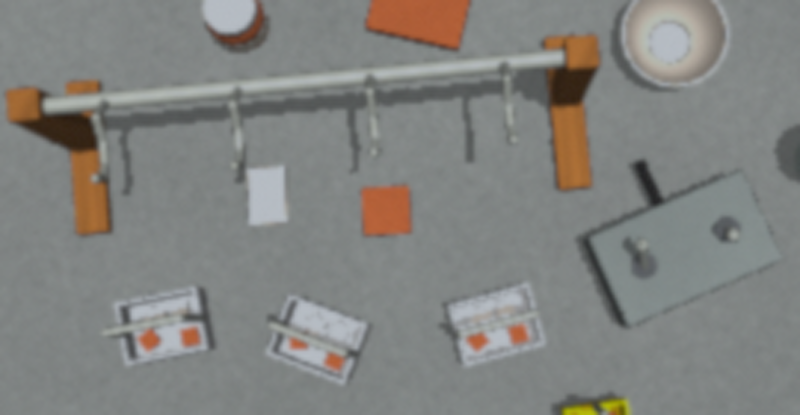

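View pics/c2.png

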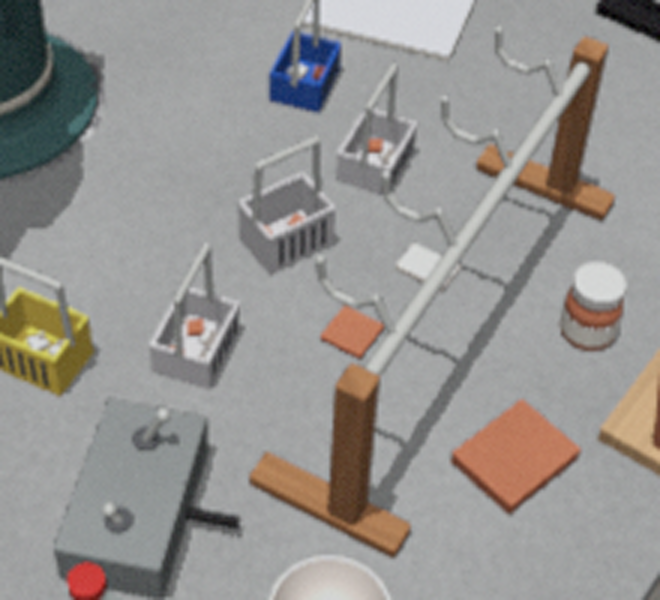

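The zoom shows shallow baskets A (left) and C (right) with plain sides, and deep basket B (middle) with slats. The long fan bat is at crop (640,245), which is the box's left side. Next I'll fit the poses from both views.

```bash
cat > fit.py <<'E'
from h import *
from scipy.optimize import least_squares
PT=viewer.camera_params('top');PS=viewer.camera_params('scene')
t=lambda x,y:(175+x/2.963,120+y/2.964); s=lambda x,y:(220+x/3,120+y/3)
def w(p,l): c,sn=np.cos(p[2]),np.sin(p[2]); return np.array([p[0]+c*l[0]-sn*l[1],p[1]+sn*l[0]+c*l[1],l[2]])
def fit(nm,T,S,g):
    f=lambda p:np.concatenate([proj('top',w(p,l),PT)-t(*q) for q,l in T]+[proj('scene',w(p,l),PS)-s(*q) for q,l in S])
    r=least_squares(f,g,loss='soft_l1'); print(nm,r.x.round(4),'deg',np.degrees(r.x[2]).round(1)); print(f(r.x).reshape(-1,2).round(1).tolist()); return r.x
if __name__=='__main__':
    hk=[180,60,-60,-180]
    R=fit('rack',[((24,105),(0,.25,.22)),((582,52),(0,-.25,.22))]+[(q,(-.076,y/1000,.258)) for q,y in zip([(97,178),(238,175),(375,153),(513,140)],hk)],
     [((590,50),(0,.25,.22)),((357,378),(0,-.25,.22))]+[(q,(-.076,y/1000,.258)) for q,y in zip([(498,33),(445,102),(388,175),(320,262)],hk)],[.6,0,0])
    for h in hk: print('hook',h,w(R,(-.051,h/1000,.222)).round(4))
    d=.05;W=.085
    B=fit('box',[((588,237),(d,W,.06)),((742,170),(d,-W,.06)),((782,258),(-d,-W,.06)),((628,327),(-d,W,.06)),((640,243),(.0195,.045,.106))],
     [((109,401),(-d,W,.06)),((207,418),(d,W,.06)),((161,415),(.0195,.045,.106))],[.5,-.3,.4])
    print('fan tip',w(B,(.0195,.045,.106)).round(4))
    for n,b,z,T,S in [('A',.123,.045,[(102,333),(200,315),(113,303),(200,288),(213,346),(127,364)],[(362,135),(393,68)]),
      ('B',.138,.06,[(268,320),(355,352),(287,295),(370,322),(347,382),(267,352)],[(256,170),(318,142)]),
      ('C',.123,.045,[(443,328),(537,318),(445,303),(528,283),(545,345),(462,365)],[(176,318),(207,248)])]:
        L=[(0,.036,b),(0,-.036,b),(.032,.042,z),(.032,-.042,z),(-.032,-.042,z),(-.032,.042,z)]
        fit(n,list(zip(T,L)),list(zip(S,[L[1],L[0]])),[.42,0.,0])
E
python3 fit.py
```

```text
rack [0.6577 0.0391 0.113 ] deg 6.5
[[-0.8, -0.5], [0.3, -0.4], [-0.7, -0.7], [-1.2, -4.1], [-0.4, -1.1], [0.3, -1.1], [-0.9, -1.2], [-1.5, 0.8], [-0.7, -0.8], [-1.0, -0.7], [-1.8, 0.4], [-1.1, -0.3]]
hook 180 [0.5868 0.2122 0.222 ]
hook 60 [0.6003 0.093  0.222 ]
hook -60 [ 0.6138 -0.0263  0.222 ]
hook -180 [ 0.6273 -0.1455  0.222 ]
box [ 0.5259 -0.3263  0.4231] deg 24.2
[[-0.8, -1.3], [0.2, -1.2], [0.6, 0.2], [-0.7, -0.3], [0.3, -0.2], [-1.4, -1.7], [-0.5, -0.7], [-0.2, 0.2]]
fan tip [ 0.5252 -0.2773  0.106 ]
A [0.4373 0.1923 0.2217] deg 12.7
[[2.3, -0.5], [-5.7, 0.4], [1.4, -0.4], [-0.4, -1.0], [-0.7, 0.6], [0.6, 0.1], [0.7, -8.9], [-1.4, 0.2]]
B [ 0.4288  0.0356 -0.3307] deg -19.0
[[1.7, 1.0], [-3.4, -0.8], [0.9, -1.2], [-0.4, -0.5], [-0.3, -0.2], [-0.0, 0.0], [-0.3, -0.7], [-1.7, -0.3]]
C [ 0.446  -0.1398  0.25  ] deg 14.3
[[5.6, 0.9], [-1.1, -1.6], [0.5, -0.6], [0.0, -0.3], [-0.7, -0.2], [-0.3, -0.5], [-1.0, -6.4], [-0.7, -0.1]]
```

play_rows --series "0.7 0.65 0.2 0 0 0 0;0.7 0.65 0.2 0 0 0 0;0.7 0.65 0.2 0 0 0 0;0.7 0.65 0 0 0 0 0;0.7 0.65 0 0 0 0 0;0.7 0.65 0 0 0 0 0;0.7 0.65 0 0 0 0 0;0.7 0.65 0 0 0 0 0;0.7 0.65 0 0 0 0 0;0.7 0.65 0 0 0 0 0" --squeeze 60

```text
t: 0.93
eef_pos: [0.5192, -0.3091, 0.267]
orientation: [-0.002, 0.982, 0.187, -0.003]
wrist_force: [1.1, -1.5, -0.3]
gripper_width: -0.0
```

play_rows --series "0.65 0.65 0 0 0 0 0;0.65 0.65 0 0 0 0 0;0.1 0.1 -0.5 0 0 0 0;0 0 -0.9 0 0 0 0;0 0 -0.9 0 0 0 0;0 0 -0.8 0 0 0 0;0 0 -0.7 0 0 0 0;0 0 -0.2 0 0 0 0;0 0 -0.1 0 0 0 0"

```text
t: 1.68
eef_pos: [0.584, -0.2373, 0.0966]
orientation: [-0.003, 0.981, 0.194, -0.001]
wrist_force: [0.0, 0.3, 0.1]
gripper_width: 0.0
```

```bash
python3 - <<'E'
from h import *
P=viewer.camera_params('wrist');print(P['mtx'][0],P['eye'])
im=viewer.grab_frame('wrist'); s=viewer.grab_frame('scene')[180:340,200:420]
s=cv2.resize(s,(550,400)); cv2.imwrite('pics/w1.png',cv2.resize(np.hstack([im,s]),(800,269)))
print(sensors.state()['eef_pos'])
E
```

```text
[309.70691629   0.         317.53417251] [ 0.65755628 -0.20825046  0.22456214]
[ 0.58426631 -0.23752467  0.09776935]
```

View pics/w1.png

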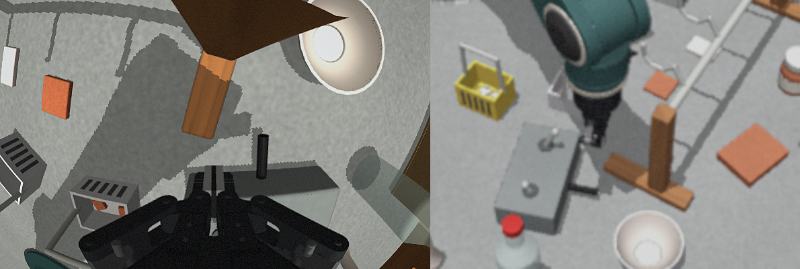

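play_rows --series "0.1 -0.28 0 0 0 0 0;-0.4 -0.18 0 0 0 0 0;-0.4 -0.18 0 0 0 0 0;-0.4 -0.18 0 0 0 0 0;-0.3 -0.135 0 0 0 0 0;-0.3 -0.135 0 0 0 0 0;-0.3 -0.135 0 0 0 0 0;-0.1 -0.05 0 0 0 0 0"

```text
t: 2.45
eef_pos: [0.5034, -0.2958, 0.1095]
orientation: [0.003, 0.981, 0.194, 0.009]
wrist_force: [39.6, 9.4, -27.5]
gripper_width: -0.002
```

play_rows --series "0 0 0 0 0 0 0"

```text
t: 2.53
eef_pos: [0.5043, -0.2963, 0.1104]
orientation: [0.003, 0.981, 0.194, 0.011]
wrist_force: [6.2, 0.9, -6.0]
gripper_width: 0.001
```

play_rows --series "0 0 1 0 0 0 0;0 0 1 0 0 0 0;0 0 1 0 0 0 0;-0.5 0 0.8 0 0 0 0;-1 0 0 0 0 0 0;-1 0 0 0 0 0 0;-1 0 0 0 0 0 0"

```text
t: 3.12
eef_pos: [0.3616, -0.2962, 0.2699]
orientation: [0.005, 0.98, 0.197, 0.014]
wrist_force: [0.5, -1.6, 0.8]
gripper_width: 0.0
```

```bash
python3 - <<'E'
from h import *
s=viewer.grab_frame('scene')[120:320,220:440]; t=viewer.grab_frame('top')[120:260,175:445]; 
cv2.imwrite('pics/v3.png',np.vstack([cv2.resize(s[110:],(660,270)),cv2.resize(t[:,110:],(660,330))[-330:]]))
E
```

```text
(no output)
```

View pics/v3.png

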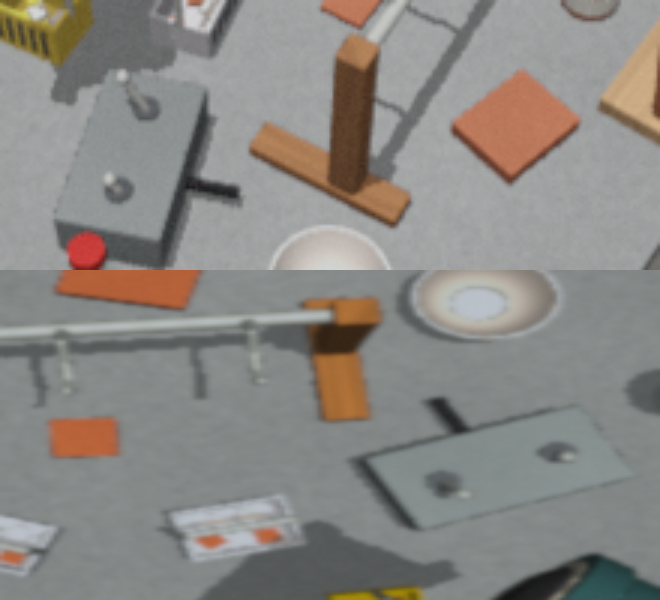

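The fan is off (bat now leaning to the robot side, tip at (122,75)) and the lamp is unchanged. Next is basket C.

play_rows --series "0.22 0.4 0 0 0 1 60;0.22 0.4 0 0 0 1 60;0.22 0.4 0 0 0 1 60;0.22 0.4 0 0 0 1 60;0.22 0.4 0 0 0 1 60;0.22 0.4 0 0 0 1 60;0.22 0.4 0 0 0 1 60;0.22 0.4 0 0 0 1 60;0.22 0.3 0 0 0 1 60;0.22 0.3 0 0 0 1 60"

```text
t: 4.05
eef_pos: [0.4415, -0.1436, 0.273]
orientation: [0.003, 0.85, 0.526, 0.015]
wrist_force: [0.2, -0.2, 0.5]
gripper_width: 0.596
```

play_rows --series "0 0 0 0 0 1 60;0 0 0 0 0 1 60;0 0 0 0 0 1 60;0 0 0 0 0 1 60;0 0 0 0 0 1 60;0 0 0 0 0 1 60;0 0 0 0 0 1 60;0 0 0 0 0 1 60;0 0 0 0 0 1 60;0 0 0 0 0 1 60"

```text
t: 4.88
eef_pos: [0.4407, -0.1424, 0.2747]
orientation: [-0.001, 0.602, 0.798, 0.016]
wrist_force: [-0.1, -0.2, -1.1]
gripper_width: 0.602
```

```bash
cat >> h.py <<'E'
def st():
    s=sensors.state(); q=s['orientation']; M=Rn.from_quat(q[[1,2,3,0]]).as_matrix()
    print('t',round(s['t'],2),'tcp',s['eef_pos'].round(4),'xang',np.degrees(np.arctan2(M[1,0],M[0,0])).round(1),'z',M[:,2].round(3),'F',s['wrist_force'].round(1),'w',round(s['gripper_width'],3)); return s['eef_pos'],M
E
python3 - <<'E'
from h import *
import json
st();P=viewer.camera_params('wrist');im=viewer.grab_frame('wrist');cv2.imwrite('pics/w4.png',im)
print(P['eye'],RM(P)[:,2])
json.dump({k:np.array(v).tolist() for k,v in P.items()},open('w4.json','w'))
E
```

```text
t 4.88 tcp [ 0.4407 -0.1424  0.2747] xang 105.9 z [ 0.017  0.026 -1.   ] F [-0.1 -0.2 -1.1] w 0.602
[ 0.41497154 -0.06913439  0.40428782] [-0.10318079  0.27642293  0.95548108]
```

View pics/w4.png

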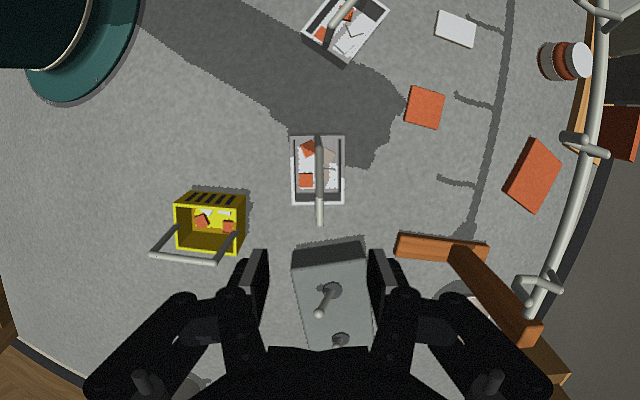

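Wrist view: C's bail bar runs from (319,137) to (320,222). Basket B is at (345,25), and the yellow one is left and clear of the path.

```bash
python3 - <<'E'
from h import *
import json
P=json.load(open('w4.json'))
a=atz('wrist',319,137,.123,P);b=atz('wrist',320.5,223,.123,P)
for p in [(293,136),(343,136),(345,205),(291,205)]: print(atz('wrist',*p,.045,P).round(4))
print(a,b,(a+b)/2,np.linalg.norm(a-b),np.degrees(np.arctan2(*(a-b)[[1,0]])))
E
```

```text
[ 0.405  -0.1056  0.045 ]
[ 0.4607 -0.0898  0.045 ]
[ 0.4878 -0.1696  0.045 ]
[ 0.4242 -0.1873  0.045 ]
[ 0.4300855  -0.09228271  0.123     ] [ 0.45444181 -0.17181108  0.123     ] [ 0.44226366 -0.13204689  0.123     ] 0.08317447025140787 107.02770190932989
```

play_rows --series "0.2 -0.27 0 -0.37 0.24 0 60;0 0 -0.9 0 0 0 60;0 0 -0.9 0 0 0 60;0 0 -0.7 0 0 0 60;0 0 -0.4 0 0 0 60;0 0 0 0 0 0 60"

```text
t: 5.43
eef_pos: [0.4486, -0.1556, 0.1571]
orientation: [0.004, 0.604, 0.797, -0.0]
wrist_force: [-0.4, 0.7, -0.4]
gripper_width: 0.602
```

```bash
python3 - <<'E'
from h import *
st();P=viewer.camera_params('wrist');im=viewer.grab_frame('wrist');cv2.imwrite('pics/w5.png',im[100:400,140:500])
for z in(0,):print(P['eye'])
E
```

```text
t 5.43 tcp [ 0.4486 -0.1556  0.1571] xang 105.7 z [ 0.006 -0.005 -1.   ] F [-0.4  0.7 -0.4] w 0.602
[ 0.42466752 -0.07821568  0.28460065]
```

View pics/w5.png

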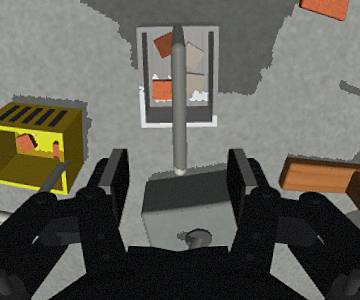

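```bash
python3 - <<'E'
from h import *
s,M=st()
for p in [(320,272),(319,130),(319,125)]: 
    a=atz('wrist',*p,.127); print(a.round(4), (M.T@(a-s)).round(4))
E
```

```text
t 5.48 tcp [ 0.4491 -0.1557  0.1585] xang 105.7 z [ 0.007 -0.005 -1.   ] F [ 0.  -0.9  0.7] w 0.602
[ 0.4541 -0.1728  0.127 ] [-0.0176  0.0001  0.0316]
[ 0.4309 -0.0929  0.127 ] [ 0.0657 -0.0007  0.031 ]
[ 0.4302 -0.0904  0.127 ] [ 0.0682 -0.0007  0.031 ]
```

play_rows --series "0 0.1 -0.5 0 0 0 60;0 0 -0.4 0 0 0 60;0 0 0 0 0 0 60;0 0 0 0 0 0 0;0 0 0 0 0 0 0;0 0 0 0 0 0 0;0 0 0 0 0 0 0;0 0 0 0 0 0 0"

```text
t: 6.15
eef_pos: [0.4533, -0.1541, 0.1316]
orientation: [0.01, 0.606, 0.795, 0.001]
wrist_force: [0.6, 0.1, -1.3]
gripper_width: 0.062
```

play_rows --series "0 0 0 0 0 0 50;0 0 0 0 0 0 50;-0.05 0 -0.25 0 0 0 50;0 0 -0.1 0 0 0 50;0 0 0 0 0 0 0;0 0 0 0 0 0 0;0 0 0 0 0 0 0;0 0 0 0 0 0 0;0 0 0 0 0 0 0"

```text
t: 6.9
eef_pos: [0.4512, -0.1543, 0.1168]
orientation: [0.01, 0.606, 0.795, 0.001]
wrist_force: [-0.8, 0.3, -1.2]
gripper_width: 0.069
```

play_rows --series "0 0 0.5 0 0 0 0;0 0 0.8 0 0 0 0;0 0 0.8 0 0 0 0;0 0 0.8 0 0 0 0;0 0 0.8 0 0 0 0;0 0 0.8 0 0 0 0;0 0 0 0 0 0 0"

```text
t: 7.48
eef_pos: [0.4479, -0.1521, 0.3031]
orientation: [0.007, 0.606, 0.796, 0.001]
wrist_force: [1.2, 0.4, -0.7]
gripper_width: 0.071
```

```bash
python3 - <<'E'
from h import *
st();im=viewer.grab_frame('wrist');cv2.imwrite('pics/w6.png',im[60:400,:600])
E
```

```text
t 7.48 tcp [ 0.4479 -0.1521  0.3031] xang 105.4 z [ 0.012 -0.007 -1.   ] F [ 1.2  0.4 -0.7] w 0.071
```

View pics/w6.png

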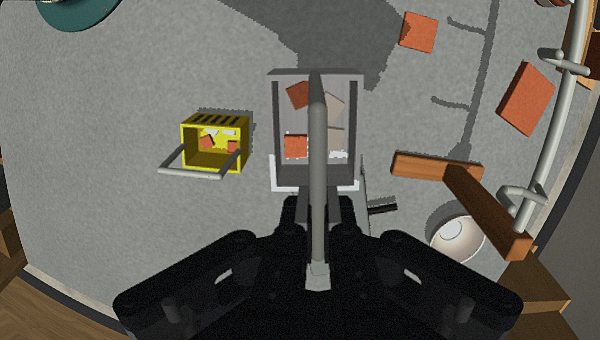

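C is held and lifted. Next I'll stage it in front of hook 0.

play_rows --series "0.4 -0.2 -0.2 0 0 -0.7 0;0.4 -0.2 -0.2 0 0 -0.7 0;0.3 -0.2 -0.2 0 0 -0.7 0;0.2 -0.1 -0.1 0 0 -0.2 0;0 0 0 0 0 0 0;0 0 0 0 0 0 0"

```text
t: 8.03
eef_pos: [0.4989, -0.1803, 0.2664]
orientation: [0.004, 0.669, 0.743, -0.001]
wrist_force: [-0.3, 0.0, -1.6]
gripper_width: 0.069
```

```bash
cat > hang.py <<'E'
from h import *
import sys
R=[.6577,.0391,.113]
def w(l): c,sn=np.cos(R[2]),np.sin(R[2]); return np.array([R[0]+c*l[0]-sn*l[1],R[1]+sn*l[0]+c*l[1],l[2]])
hy=float(sys.argv[1]); off=float(sys.argv[2])
s,M=st()
d=np.array([-np.sin(R[2]),np.cos(R[2])]); ex=np.array([d[1],-d[0]])
T=w((-.051,hy,0))[:2]-off*d
print('target TCP',T.round(4),'in rows to go',((T-s[:2])/.04).round(2),'rack frame mm',(1e3*np.array([(T-s[:2])@ex,(T-s[:2])@d])).round(1))
print('tip px',proj('wrist',w((-.076,hy,.260))).round(), 'base px',proj('wrist',w((0,hy,.2))).round(),'rest',proj('wrist',w((-.051,hy,.222))).round())
im=viewer.grab_frame('wrist');cv2.imwrite(sys.argv[3],im)
E
python3 hang.py -.18 .023 pics/w7.png
```

```text
t 8.03 tcp [ 0.4989 -0.1803  0.2664] xang 96.0 z [ 0.004 -0.007 -1.   ] F [-0.3  0.  -1.6] w 0.069
target TCP [ 0.6299 -0.1684] in rows to go [3.28 0.3 ] rack frame mm [131.5  -2.9]
tip px [514. 226.] base px [545. 193.] rest [512. 202.]
```

View pics/w7.png

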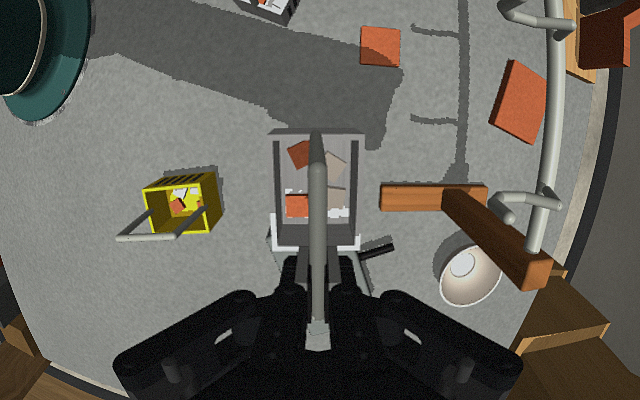

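View 10: hook 0's tip is at about (508,220), against a predicted (514,226). So the hook sits roughly 3 mm nearer and more to +y than my fit. I'll go in with that correction.

play_rows --series "0 0 0.18 0 0 0 0;0.5 0.05 0 0 0 0 0;0.5 0.06 0 0 0 0 0;0.5 0.06 0 0 0 0 0;0.5 0.06 0 0 0 0 0;0.5 0.06 0 0 0 0 0;0.4 0.05 0 0 0 0 0;0.2 0 0 0 0 0 0;0 0 0 0 0 0 0;0 0 0 0 0 0 0"

```text
t: 8.92
eef_pos: [0.6239, -0.1643, 0.2827]
orientation: [0.006, 0.667, 0.745, -0.001]
wrist_force: [-0.2, 0.5, -2.2]
gripper_width: 0.066
```

```bash
python3 hang.py -.18 .021 pics/w8.png
```

```text
t 8.92 tcp [ 0.6239 -0.1643  0.2827] xang 96.4 z [ 0.008 -0.01  -1.   ] F [-0.2  0.5 -2.2] w 0.066
target TCP [ 0.6297 -0.1664] in rows to go [ 0.14 -0.05] rack frame mm [ 5.5 -2.7]
tip px [283. 222.] base px [397. 189.] rest [328. 199.]
```

View pics/w8.png

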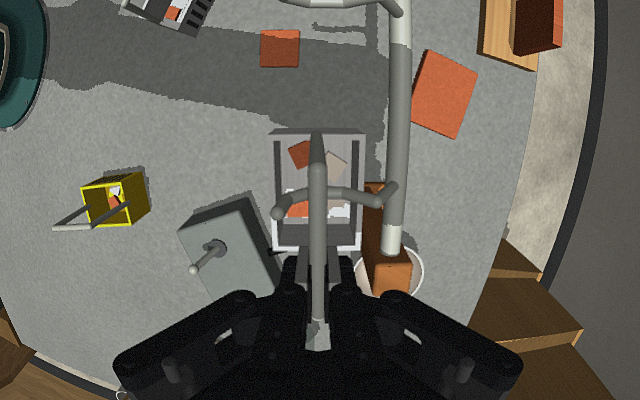

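View 11: the hook passes through the bail, with its tip at (279,210) and its level part near (318,190) under the bar, well clear of the fingers. I'll lower it now.

play_rows --series "0.06 0 -0.3 0 0 0 0;0 0 -0.4 0 0 0 0;0 0 -0.4 0 0 0 0;0 0 -0.2 0 0 0 0;0 0 0 0 0 0 0;0 0 0 0 0 0 0"

```text
t: 9.47
eef_pos: [0.6226, -0.1663, 0.2282]
orientation: [0.007, 0.667, 0.745, -0.002]
wrist_force: [-0.8, -0.2, -1.6]
gripper_width: 0.068
```

play_rows --series "0.03 0 -0.15 0 0 0 0;0 0 0 0 0 0 0;0 0 0 0 0 0 0"

```text
t: 9.72
eef_pos: [0.6243, -0.1667, 0.2236]
orientation: [0.008, 0.668, 0.744, -0.001]
wrist_force: [-0.1, 0.2, -1.5]
gripper_width: 0.064
```

play_rows --series "0 0 -0.12 0 0 0 0;0 0 0 0 0 0 0;0 0 0 0 0 0 0"

```text
t: 9.97
eef_pos: [0.6253, -0.1671, 0.2217]
orientation: [0.01, 0.668, 0.744, -0.001]
wrist_force: [-0.6, 0.5, 1.1]
gripper_width: 0.069
```

play_rows --series "0 0 0 0 0 0 10;0 0 0 0 0 0 16;0 0 0 0 0 0 22;0 0 0 0 0 0 28;0 0 0 0 0 0 28;0 0 0 0 0 0 28"

```text
t: 10.47
eef_pos: [0.6259, -0.167, 0.2223]
orientation: [0.011, 0.668, 0.744, -0.0]
wrist_force: [-0.1, -0.1, -1.0]
gripper_width: 0.281
```

play_rows --series "0 0 0.4 0 0 0 28;0 0 0.6 0 0 0 28;0 0 0.8 0 0 0 28;0 0 0.8 0 0 0 28;0 0 0.8 0 0 0 28;-0.4 0.3 0.2 0 0 0 28;-0.7 0.6 0 0 0 -0.9 28;-0.7 0.6 0 0 0 -0.9 40;-0.7 0.6 0 0 0 -0.9 60;-0.7 0.6 0 0 0 -0.9 60"

```text
t: 11.3
eef_pos: [0.4942, -0.0597, 0.3692]
orientation: [0.008, 0.76, 0.65, -0.001]
wrist_force: [0.3, 0.5, 1.0]
gripper_width: 0.604
```

play_rows --series "-0.7 0.6 0 0 0 -0.9 60;-0.7 0.6 -0.5 0 0 -0.9 60;-0.5 0.6 -0.8 0 0 -0.9 60;-0.2 0.4 -0.6 0 0 0 60;0 0 0 0 0 0 60;0 0 0 0 0 0 60"

```text
t: 11.8
eef_pos: [0.4036, 0.033, 0.2953]
orientation: [0.012, 0.821, 0.571, -0.001]
wrist_force: [0.6, -0.3, 0.2]
gripper_width: 0.601
```

```bash
cat > shot.py <<'E'
from h import *
import json,sys
st();P=viewer.camera_params('wrist');im=viewer.grab_frame('wrist')
json.dump({k:np.array(v).tolist() for k,v in P.items()},open(sys.argv[1]+'.json','w'))
s=viewer.grab_frame('scene'); cv2.imwrite(f'pics/{sys.argv[1]}w.png',im); cv2.imwrite(f'pics/{sys.argv[1]}s.png',s)
cv2.imwrite(f'pics/{sys.argv[1]}.png',np.hstack([cv2.resize(im[0:300,130:510],(500,395)),cv2.resize(s[110:268,290:410],(300,395))]))
E
python3 shot.py w9
```

```text
t 11.8 tcp [0.4036 0.033  0.2953] xang 69.7 z [ 0.013 -0.021 -1.   ] F [ 0.6 -0.3  0.2] w 0.601
```

View pics/w9.png

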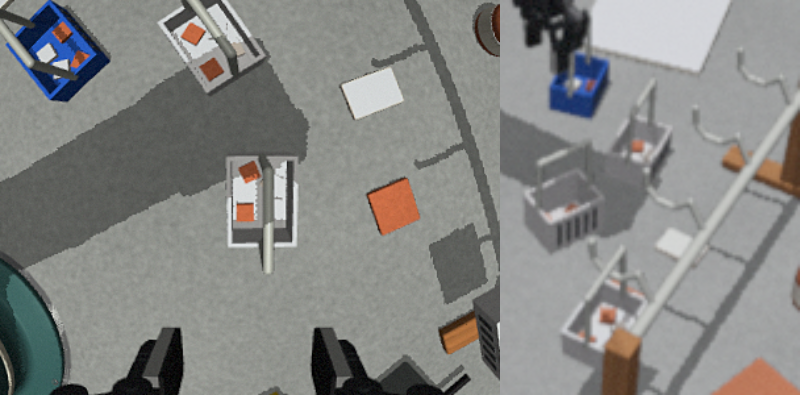

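View 12: C hangs on hook 0, and bail B runs from crop (267,160) to (268,270).

```bash
python3 - <<'E'
from h import *
import json
P=json.load(open('w9.json')); s,M=st()
a=atz('wrist',332.9,122,.14,P);b=atz('wrist',333.6,205,.14,P);c=(a+b)/2
print(a,b,c,np.linalg.norm(a-b),np.degrees(np.arctan2(*(a-b)[[1,0]])))
d=b-a;d/=np.linalg.norm(d); g=b-d*.0215; print('grip',g, 'rows',(g-s)/.04)
# A bar, far/near ends
a=atz('wrist',130+188/1.316,2,.125,P);b=atz('wrist',130+237/1.316,66/1.316,.125,P);print('A',a,b)
E
```

```text
t 11.9 tcp [0.4044 0.0325 0.2958] xang 69.6 z [ 0.013 -0.021 -1.   ] F [-0.9 -0.6 -0.2] w 0.6
[0.43896031 0.08241462 0.14      ] [0.41284099 0.00690437 0.14      ] [0.42590065 0.04465949 0.14      ] 0.0799000399837375 70.91927402782795
grip [0.41986934 0.02722314 0.14      ] rows [ 0.3875045  -0.13110684 -3.8947793 ]
A [0.42758413 0.21239981 0.125     ] [0.44327948 0.15340122 0.125     ]
```

play_rows --series "0.38 -0.13 0 0.3 0.19 0.3 60;0 0 0 0 0 0 60;0 0 -0.9 0 0 0 60;0 0 -0.9 0 0 0 60;0 0 -0.8 0 0 0 60;0 0 -0.6 0 0 0 60;0 0 0 0 0 0 60;0 0 0 0 0 0 60"

```text
t: 12.57
eef_pos: [0.4285, 0.0217, 0.17]
orientation: [0.002, 0.817, 0.576, 0.006]
wrist_force: [0.2, 0.8, -0.3]
gripper_width: 0.601
```

play_rows --series "-0.22 0.14 0 0 0 0 60;0 0 0 0 0 0 60;0 0 0 0 0 0 60"

```text
t: 12.82
eef_pos: [0.4213, 0.0271, 0.1737]
orientation: [0.004, 0.818, 0.576, 0.007]
wrist_force: [0.1, -0.5, 0.1]
gripper_width: 0.602
```

```bash
python3 -c "
from h import *
s,M=st(); print((np.array([.4199,.0272,.133])-s)/.04, (M.T@(np.array([.4199,.0272,.133])-s)).round(4))"
```

```text
t 12.82 tcp [0.4213 0.0271 0.1737] xang 70.3 z [ 0.016  0.002 -1.   ] F [ 0.1 -0.5  0.1] w 0.602
[-0.03565074  0.00127757 -1.01725614] [-0.0007 -0.0019  0.0407]
```

play_rows --series "0 0 -0.6 0 0 0 60;0 0 -0.5 0 0 0 60;0 0 0 0 0 0 60;0 0 0 0 0 0 60"

```text
t: 13.15
eef_pos: [0.4249, 0.027, 0.1341]
orientation: [0.007, 0.818, 0.575, 0.011]
wrist_force: [-0.0, 0.5, 0.6]
gripper_width: 0.597
```

play_rows --series "-0.12 0 0 0 0 0 50;0 0 0 0 0 0 30;0 0 0 0 0 0 0;0 0 0 0 0 0 0;0 0 0 0 0 0 0;0 0 0 0 0 0 0;0 0 0 0 0 0 0"

```text
t: 13.73
eef_pos: [0.4216, 0.0268, 0.139]
orientation: [0.009, 0.818, 0.575, 0.013]
wrist_force: [-0.4, -0.2, -2.1]
gripper_width: 0.065
```

play_rows --series "0 0 0.5 0 0 0 0;0 0 0.8 0 0 0 0;0 0 0.8 0 0 0 0;0 0 0.8 0 0 0 0;0 0 0.5 0 0 0 0;0 0 0.2 0 0 0 0;0 0 0 0 0 0 0"

```text
t: 14.32
eef_pos: [0.4186, 0.0275, 0.2878]
orientation: [0.007, 0.817, 0.576, 0.011]
wrist_force: [0.2, 0.7, -2.6]
gripper_width: 0.066
```

```bash
sed -i 's/^R=.*/R=[.6547,.0444,.113]/' hang.py; python3 hang.py -.06 .018 pics/w10.png
```

```text
t 14.32 tcp [0.4186 0.0275 0.2878] xang 70.3 z [ 0.026  0.001 -1.   ] F [ 0.2  0.7 -2.6] w 0.066
target TCP [ 0.6128 -0.0389] in rows to go [ 4.86 -1.66] rack frame mm [185.5 -87.8]
tip px [561. 225.] base px [572. 166.] rest [552. 195.]
```

play_rows --series "0.2 -0.3 0 0 0.2 0.9 0;0.2 -0.3 0 0 0.17 0.9 0;0.2 -0.3 0 0 0 0.9 0;0.2 -0.3 -0.05 0 0 0.9 0;0.2 -0.3 -0.05 0 0 0.9 0;0.2 -0.3 -0.05 0 0 0.9 0;0.2 -0.2 0 0 0 0.9 0;0.2 0 0 0 0 0.25 0;0 0 0 0 0 0 0;0 0 0 0 0 0 0"

```text
t: 15.2
eef_pos: [0.4794, -0.0551, 0.2627]
orientation: [-0.011, 0.658, 0.753, -0.007]
wrist_force: [-0.7, 0.0, -2.5]
gripper_width: 0.058
```

```bash
python3 hang.py -.06 .018 pics/w11.png
```

```text
t 15.2 tcp [ 0.4794 -0.0551  0.2627] xang 97.8 z [-0.025  0.004 -1.   ] F [-0.7  0.  -2.5] w 0.058
target TCP [ 0.6128 -0.0389] in rows to go [3.34 0.41] rack frame mm [134.4   1.1]
tip px [523. 238.] base px [553. 205.] rest [521. 214.]
```

play_rows --series "0 0 0.3 0 -0.3 -0.3 0;0.5 0.06 0 0 0 0 0;0.5 0.06 0 0 0 0 0;0.4 0.05 0 0 0 0 0;0 0 0 0 0 0 0;0 0 0 0 0 0 0"

```text
t: 15.75
eef_pos: [0.5357, -0.0446, 0.2801]
orientation: [0.001, 0.669, 0.743, 0.003]
wrist_force: [-0.5, 0.4, -2.0]
gripper_width: 0.066
```

```bash
python3 hang.py -.06 .018 pics/w12.png
```

```text
t 15.75 tcp [ 0.5357 -0.0446  0.2801] xang 96.0 z [ 0.005  0.003 -1.   ] F [-0.5  0.4 -2. ] w 0.066
target TCP [ 0.6128 -0.0389] in rows to go [1.93 0.14] rack frame mm [77.3 -2.9]
tip px [416. 228.] base px [483. 195.] rest [434. 205.]
```

View pics/w12.png

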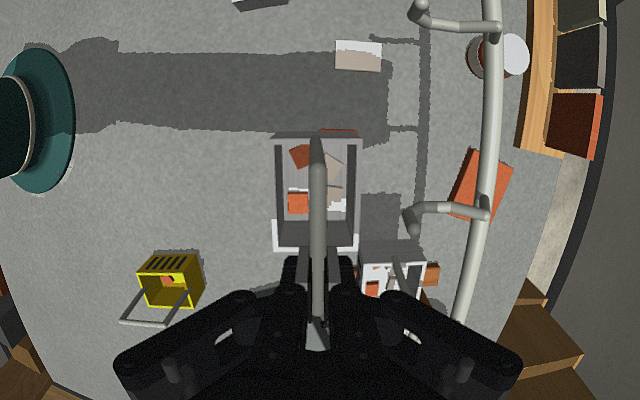

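View 13: hook 1's tip is at (413,226), where the prediction is (416,228), so the corrected rack fit is good. I'll go in.

play_rows --series "0.4 0.03 0 0 0 0 0;0.4 0.04 0 0 0 0 0;0.4 0.04 0 0 0 0 0;0.4 0.04 0 0 0 0 0;0.25 0 0 0 0 0 0;0 0 0 0 0 0 0;0 0 0 0 0 0 0"

```text
t: 16.38
eef_pos: [0.6078, -0.0382, 0.2847]
orientation: [0.004, 0.672, 0.741, 0.003]
wrist_force: [-0.8, 0.3, -3.0]
gripper_width: 0.059
```

```bash
python3 hang.py -.06 .018 pics/w13.png
```

```text
t 16.38 tcp [ 0.6078 -0.0382  0.2847] xang 95.6 z [ 0.01  0.   -1.  ] F [-0.8  0.3 -3. ] w 0.059
target TCP [ 0.6128 -0.0389] in rows to go [ 0.13 -0.02] rack frame mm [ 4.9 -1.3]
tip px [282. 224.] base px [394. 190.] rest [326. 201.]
```

play_rows --series "0.13 0 -0.3 0 0 0 0;0 0 -0.4 0 0 0 0;0 0 -0.4 0 0 0 0;0 0 -0.1 0 0 0 0;0 0 0 0 0 0 0;0 0 0 0 0 0 0"

```text
t: 16.93
eef_pos: [0.6105, -0.039, 0.2344]
orientation: [0.005, 0.672, 0.74, 0.003]
wrist_force: [-0.1, -0.3, -1.2]
gripper_width: 0.066
```

play_rows --series "0 0 -0.1 0 0 0 0;0 0 0 0 0 0 0;0 0 0 0 0 0 0"

```text
t: 17.18
eef_pos: [0.6109, -0.0391, 0.2316]
orientation: [0.005, 0.672, 0.74, 0.004]
wrist_force: [0.3, 0.4, -2.2]
gripper_width: 0.065
```

play_rows --series "0 0 -0.1 0 0 0 0;0 0 0 0 0 0 0;0 0 0 0 0 0 0"

```text
t: 17.43
eef_pos: [0.6118, -0.0392, 0.23]
orientation: [0.007, 0.672, 0.74, 0.005]
wrist_force: [-1.0, 0.1, 0.2]
gripper_width: 0.064
```

play_rows --series "0 0 -0.1 0 0 0 0;0 0 0 0 0 0 0;0 0 0 0 0 0 0"

```text
t: 17.68
eef_pos: [0.6128, -0.0397, 0.2289]
orientation: [0.009, 0.673, 0.74, 0.005]
wrist_force: [-0.1, 0.6, -0.3]
gripper_width: 0.068
```

play_rows --series "0 0 0 0 0 0 10;0 0 0 0 0 0 16;0 0 0 0 0 0 22;0 0 0 0 0 0 28;0 0 0 0 0 0 28;0 0 0.4 0 0 0 28;0 0 0.6 0 0 0 28;0 0 0.8 0 0 0 28;0 0 0.8 0 0 0 28;0 0 0.7 0 0 0 28"

```text
t: 18.52
eef_pos: [0.6097, -0.0396, 0.3586]
orientation: [0.004, 0.672, 0.74, 0.002]
wrist_force: [-0.1, -0.5, 0.1]
gripper_width: 0.28
```

play_rows --series "-0.4 0.5 0.2 0 0 0.3 28;-0.5 0.65 0 0 0 0.3 40;-0.5 0.65 0 0 0 0.3 60;-0.5 0.65 0 0 0 0.3 60;-0.5 0.65 0 0 0 0.3 60;-0.5 0.65 -0.3 0 0 0.3 60;-0.5 0.65 -0.5 0 0 0.2 60;-0.5 0.65 -0.5 0 0 0 60;-0.4 0.35 -0.5 0 0 0 60;0 0 0 0 0 0 60"

```text
t: 19.35
eef_pos: [0.4305, 0.1832, 0.3002]
orientation: [0.01, 0.618, 0.786, 0.007]
wrist_force: [-1.5, 0.6, -0.4]
gripper_width: 0.602
```

```bash
python3 shot.py w14
```

```text
t 19.35 tcp [0.4305 0.1832 0.3002] xang 103.7 z [ 0.025 -0.001 -1.   ] F [-1.5  0.6 -0.4] w 0.602
```

View pics/w14.png

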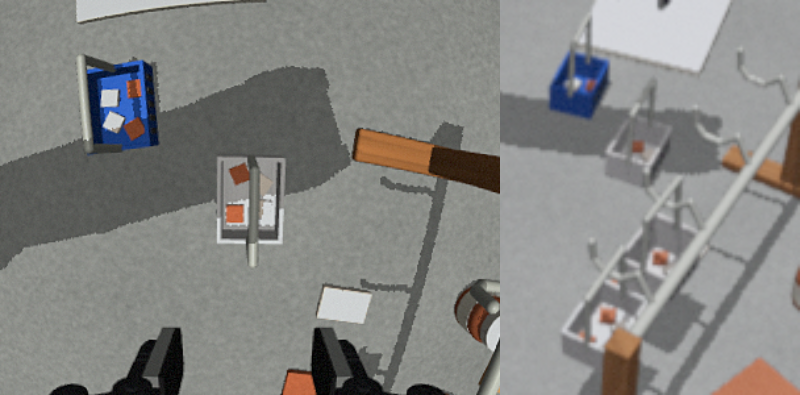

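View 14: B and C hang on hooks 1 and 0. Bail A runs from crop (254,158) to (252,265).

```bash
python3 - <<'E'
from h import *
import json
P=json.load(open('w14.json')); s,M=st()
a=atz('wrist',323,120,.125,P);b=atz('wrist',321.5,201.5,.125,P);c=(a+b)/2
print(a,b,c,np.linalg.norm(a-b),np.degrees(np.arctan2(*(a-b)[[1,0]])))
d=b-a;d/=np.linalg.norm(d); g=c+d*.019; print('grip',g, 'rows',(g-s)/.04)
E
```

```text
t 19.45 tcp [0.4339 0.1813 0.3029] xang 103.5 z [ 0.028 -0.    -1.   ] F [ 0.8 -0.4  0.7] w 0.597
[0.42401354 0.24449413 0.125     ] [0.44264154 0.16317168 0.125     ] [0.43332754 0.20383291 0.125     ] 0.08342867008989599 102.90179149361866
grip [0.43756987 0.18531258 0.125     ] rows [ 0.09241063  0.09916826 -4.44708278]
```

play_rows --series "0.09 0.06 0 0 0.25 0 60;0 0 -0.9 0 0 0 60;0 0 -0.9 0 0 0 60;0 0 -0.8 0 0 0 60;0 0 -0.7 0 0 0 60;0 0 -0.3 0 0 0 60;0 0 0 0 0 0 60;0 0 0 0 0 0 60"

```text
t: 20.12
eef_pos: [0.4495, 0.1791, 0.1582]
orientation: [0.005, 0.625, 0.781, 0.005]
wrist_force: [0.3, -0.5, 0.1]
gripper_width: 0.598
```

```bash
python3 -c "
from h import *
s,M=st(); g=np.array([.438,.1835,.119]);print((g-s)/.04, (M.T@(g-s)).round(4)); cv2.imwrite('pics/w15.png',viewer.grab_frame('wrist'))"
```

```text
t 20.12 tcp [0.4495 0.1791 0.1582] xang 102.6 z [ 0.014  0.002 -1.   ] F [ 0.3 -0.5  0.1] w 0.598
[-0.28770459  0.10965676 -0.97923752] [ 0.0068 -0.0108  0.039 ]
```

play_rows --series "-0.3 0.11 0 0 0 0 60;0 0 0 0 0 0 60;0 0 -0.5 0 0 0 60;-0.1 0 -0.4 0 0 0 60;0 0 0 0 0 0 60;0 0 0 0 0 0 60"

```text
t: 20.67
eef_pos: [0.4372, 0.1847, 0.1287]
orientation: [0.009, 0.626, 0.78, 0.01]
wrist_force: [0.3, 0.2, 0.3]
gripper_width: 0.595
```

play_rows --series "0 0 -0.25 0 0 0 60;0 0 0 0 0 0 50;0 0 0 0 0 0 30;0 0 0 0 0 0 0;0 0 0 0 0 0 0;0 0 0 0 0 0 0;0 0 0 0 0 0 0;0 0 0 0 0 0 0"

```text
t: 21.33
eef_pos: [0.4395, 0.1852, 0.1218]
orientation: [0.01, 0.626, 0.779, 0.012]
wrist_force: [0.6, -0.4, -2.7]
gripper_width: 0.065
```

play_rows --series "0 0 0.5 0 0 0 0;0 0 0.8 0 0 0 0;0 0 0.8 0 0 0 0;0 0 0.8 0 0 0 0;0 0 0.5 0 0 0 0;0 0 0.2 0 0 0 0;0 0 0 0 0 0 0"

```text
t: 21.92
eef_pos: [0.4364, 0.1847, 0.2703]
orientation: [0.009, 0.626, 0.78, 0.01]
wrist_force: [-0.0, 0.7, -2.2]
gripper_width: 0.067
```

```bash
python3 hang.py .06 .018 pics/w16.png
```

```text
t 21.92 tcp [0.4364 0.1847 0.2703] xang 102.5 z [ 0.025  0.004 -1.   ] F [-0.   0.7 -2.2] w 0.067
target TCP [0.5993 0.0804] in rows to go [ 4.07 -2.61] rack frame mm [ 150.1 -122. ]
tip px [463. 382.] base px [503. 329.] rest [471. 348.]
```

play_rows --series "0.1 -0.5 0 0 0.2 -0.5 0;0.15 -0.6 0 0 0 -0.5 0;0.15 -0.6 0.1 0 0 -0.5 0;0.15 -0.6 0 0 0 0 0;0.15 -0.5 0 0 0 0 0;0.15 -0.2 0 0 0 0 0;0 0 0 0 0 0 0;0 0 0 0 0 0 0"

```text
t: 22.63
eef_pos: [0.4663, 0.059, 0.2606]
orientation: [-0.003, 0.667, 0.745, -0.001]
wrist_force: [0.9, 0.8, -2.1]
gripper_width: 0.066
```

```bash
python3 hang.py .06 .018 pics/w17.png
```

```text
t 22.63 tcp [0.4663 0.059  0.2606] xang 96.4 z [-0.006  0.002 -1.   ] F [ 0.9  0.8 -2.1] w 0.066
target TCP [0.5993 0.0804] in rows to go [3.32 0.53] rack frame mm [134.5   6.3]
tip px [526. 224.] base px [554. 193.] rest [522. 202.]
```

play_rows --series "0 0.15 0.35 0 0 0 0;0.5 0.06 0 0 0 0 0;0.5 0.06 0 0 0 0 0;0.4 0.05 0 0 0 0 0;0 0 0 0 0 0 0;0 0 0 0 0 0 0"

```text
t: 23.18
eef_pos: [0.5217, 0.0798, 0.2724]
orientation: [-0.005, 0.663, 0.748, -0.002]
wrist_force: [-0.1, 0.1, -2.0]
gripper_width: 0.062
```

```bash
python3 hang.py .06 .018 pics/w18.png
```

```text
t 23.18 tcp [0.5217 0.0798 0.2724] xang 96.9 z [-0.01   0.003 -1.   ] F [-0.1  0.1 -2. ] w 0.062
target TCP [0.5993 0.0804] in rows to go [1.94 0.02] rack frame mm [77.1 -8.1]
tip px [420. 245.] base px [488. 207.] rest [439. 218.]
```

View pics/w18.png

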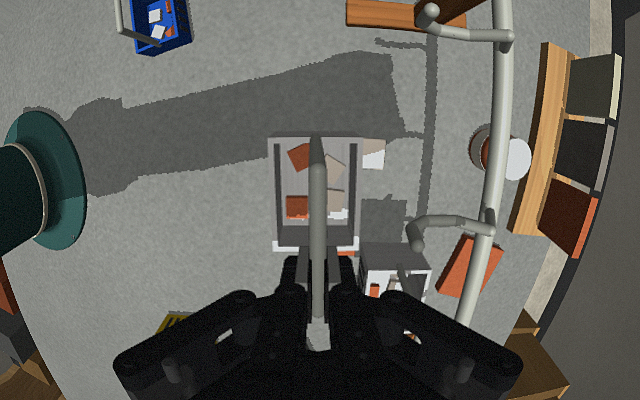

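View 15: hook 2's tip is at (416,240), prediction (420,245). I'll go in with the small correction.

play_rows --series "0 -0.15 0.15 0 -0.1 0 0;0.4 0.04 0 0 0 0 0;0.4 0.04 0 0 0 0 0;0.4 0.04 0 0 0 0 0;0.4 0.04 0 0 0 0 0;0.25 0.03 0 0 0 0 0;0 0 0 0 0 0 0;0 0 0 0 0 0 0"

```text
t: 23.9
eef_pos: [0.5938, 0.0801, 0.2818]
orientation: [-0.0, 0.662, 0.749, -0.0]
wrist_force: [0.4, 0.3, -1.6]
gripper_width: 0.063
```

```bash
python3 hang.py .06 .018 pics/w19.png
```

```text
t 23.9 tcp [0.5938 0.0801 0.2818] xang 97.0 z [-0. -0. -1.] F [ 0.4  0.3 -1.6] w 0.063
target TCP [0.5993 0.0804] in rows to go [0.14 0.01] rack frame mm [ 5.5 -0.4]
tip px [283. 223.] base px [398. 192.] rest [328. 201.]
```

play_rows --series "0.13 0.03 -0.3 0 0 0 0;0 0 -0.4 0 0 0 0;0 0 -0.4 0 0 0 0;0 0 -0.1 0 0 0 0;0 0 0 0 0 0 0;0 0 0 0 0 0 0"

```text
t: 24.45
eef_pos: [0.5968, 0.0806, 0.2314]
orientation: [0.001, 0.662, 0.749, -0.0]
wrist_force: [0.2, 0.5, -2.4]
gripper_width: 0.066
```

play_rows --series "0 0 -0.1 0 0 0 0;0 0 0 0 0 0 0;0 0 0 0 0 0 0"

```text
t: 24.7
eef_pos: [0.5974, 0.0808, 0.2289]
orientation: [0.002, 0.662, 0.749, 0.001]
wrist_force: [-0.6, -0.7, -1.9]
gripper_width: 0.06
```

play_rows --series "0 0 -0.1 0 0 0 0;0 0 0 0 0 0 0;0 0 0 0 0 0 0"

```text
t: 24.95
eef_pos: [0.5983, 0.0808, 0.2278]
orientation: [0.003, 0.662, 0.749, 0.002]
wrist_force: [0.2, 0.2, -0.8]
gripper_width: 0.066
```

play_rows --series "0 0 -0.1 0 0 0 0;0 0 0 0 0 0 0;0 0 0 0 0 0 0"

```text
t: 25.2
eef_pos: [0.5994, 0.0807, 0.2266]
orientation: [0.005, 0.663, 0.749, 0.003]
wrist_force: [0.0, 0.2, 0.3]
gripper_width: 0.067
```

play_rows --series "0 0 0 0 0 0 10;0 0 0 0 0 0 16;0 0 0 0 0 0 22;0 0 0 0 0 0 28;0 0 0 0 0 0 28;0 0 0.4 0 0 0 28;0 0 0.6 0 0 0 28;0 0 0.8 0 0 0 28;0 0 0.8 0 0 0 28;0 0 0.7 0 0 0 28"

```text
t: 26.03
eef_pos: [0.5963, 0.0799, 0.3564]
orientation: [0.001, 0.662, 0.749, -0.001]
wrist_force: [0.7, 0.5, 0.4]
gripper_width: 0.279
```

play_rows --series "-0.4 -0.9 0 0 0 0.5 0;-0.4 -0.9 0 0 0 0.5 0;-0.4 -0.9 0 0 0 0.5 0;-0.4 -0.9 0 0 0 0.5 0;-0.4 -0.9 0 0 0 0.5 0;-0.4 -0.9 0 0 0 0.5 0;-0.4 -0.9 0 0 0 0.5 0;-0.4 -0.9 0 0 0 0.5 0;-0.4 -0.9 -0.3 0 0 0.2 0;-0.4 -0.9 -0.5 0 0 0 0"

```text
t: 26.87
eef_pos: [0.4323, -0.2797, 0.3364]
orientation: [0.007, 0.533, 0.846, 0.004]
wrist_force: [0.1, -0.5, -0.3]
gripper_width: 0.001
```

play_rows --series "0 -0.6 -0.5 0 0 0 0;0 0 0 0 0 0 0;0 0 0 0 0 0 0"

```text
t: 27.12
eef_pos: [0.4262, -0.3121, 0.3127]
orientation: [0.005, 0.538, 0.843, 0.003]
wrist_force: [0.4, 0.6, 1.4]
gripper_width: 0.003
```

```bash
python3 - <<'E'
from h import *
s,M=st(); print((np.array([.436,-.310,.102])-s)/.04)
a=viewer.grab_frame('scene'); t=viewer.grab_frame('top'); cv2.imwrite('pics/pre_s.png',a); cv2.imwrite('pics/pre_t.png',t)
cv2.imwrite('pics/pre.png',np.vstack([cv2.resize(a[110:300,220:450],(460,380)),cv2.resize(t[130:240,175:405],(460,220))]))
E
```

```text
t 27.12 tcp [ 0.4262 -0.3121  0.3127] xang 114.9 z [ 0.013  0.    -1.   ] F [0.4 0.6 1.4] w 0.003
[ 0.24504947  0.05373012 -5.26642329]
```

View pics/pre.png

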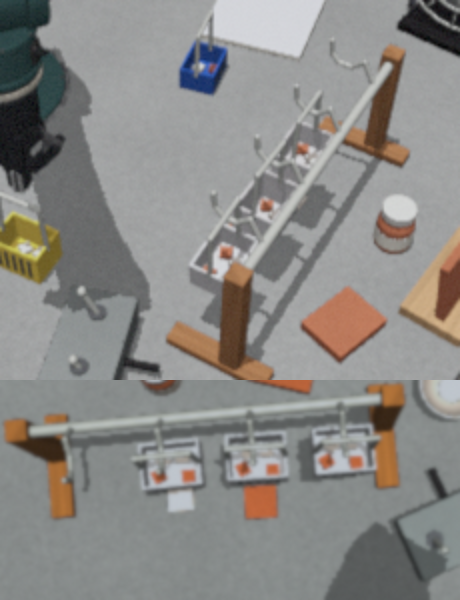

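View 16: all three baskets hang level on hooks 0–2 with no other aluminium basket in sight, and the bat is still off. I'll flip the fan on next.

play_rows --series "0.1 0 -0.9 0 0 0 0;0 0 -0.9 0 0 0 0;0 0 -0.9 0 0 0 0;0 0 -0.9 0 0 0 0;0 0 -0.9 0 0 0 0;0 0 -0.6 0 0 0 0;0 0 0 0 0 0 0;0 0 0 0 0 0 0"

```text
t: 27.88
eef_pos: [0.4389, -0.3027, 0.1095]
orientation: [0.013, 0.531, 0.847, 0.005]
wrist_force: [0.7, -0.1, 1.0]
gripper_width: -0.0
```

```bash
cat > fan.py <<'E'
from h import *
s,M=st(); d=s[:2]-np.array([.5044,-.2793]); print('along',d@[.912,.41],'perp',d@[-.41,.912])
E
python3 fan.py
```

```text
t 27.88 tcp [ 0.4389 -0.3027  0.1095] xang 115.8 z [ 0.027 -0.006 -1.   ] F [ 0.7 -0.1  1. ] w -0.0
along -0.0693834877391649 perp 0.0054872074969183155
```

play_rows --series "0 -0.05 -0.2 0 0 0 0;0.25 0.11 0 0 0 0 0;0.25 0.11 0 0 0 0 0;0.25 0.11 0 0 0 0 0;0.25 0.11 0 0 0 0 0;0 0 0 0 0 0 0"

```text
t: 28.38
eef_pos: [0.4876, -0.286, 0.1087]
orientation: [0.018, 0.531, 0.847, 0.005]
wrist_force: [-0.0, 0.4, 0.5]
gripper_width: -0.003
```

```bash
python3 fan.py
```

```text
t 28.38 tcp [ 0.4876 -0.286   0.1087] xang 115.9 z [ 0.036 -0.011 -0.999] F [-0.   0.4  0.5] w -0.003
along -0.018106265866305395 perp 0.0007963620214023724
```

play_rows --series "0.18 0.08 0 0 0 0 0;0 0 0 0 0 0 0;0 0 0 0 0 0 0"

```text
t: 28.63
eef_pos: [0.4968, -0.2818, 0.1094]
orientation: [0.019, 0.53, 0.848, 0.005]
wrist_force: [-0.4, -1.2, 0.1]
gripper_width: -0.001
```

```bash
python3 fan.py
```

```text
t 28.63 tcp [ 0.4968 -0.2818  0.1094] xang 116.0 z [ 0.037 -0.011 -0.999] F [-0.4 -1.2  0.1] w -0.001
along -0.007919401665430287 perp 0.0008261104177130003
```

Back off the way I came, lift away, and compare the switch crops numerically against the initial (on) and pre (off) pictures.

play_rows --series "-0.5 -0.22 0 0 0 0 0;-0.6 -0.28 0 0 0 0 0;-0.4 0 0.8 0 0 0 0;0 0 1 0 0 0 0;0 0 1 0 0 0 0;-0.5 0 1 0 0 0 0;-1 0 0 0 0 0 0;0 0 0 0 0 0 0"

```text
t: 29.3
eef_pos: [0.3705, -0.301, 0.2614]
orientation: [0.016, 0.53, 0.848, 0.005]
wrist_force: [0.4, -1.4, -0.1]
gripper_width: 0.0
```

```bash
python3 - <<'E'
from h import *
st(); a=viewer.grab_frame('scene'); t=viewer.grab_frame('top'); cv2.imwrite('pics/post_s.png',a); cv2.imwrite('pics/post_t.png',t)
on=cv2.imread('pics/scene0.png'); off=cv2.imread('pics/pre_s.png')
D=lambda p,q,y0,y1,x0,x1: np.abs(p[y0:y1,x0:x1].astype(float)-q[y0:y1,x0:x1]).mean().round(2)
fan=(248,272,252,284); lamp=(280,298,248,270); bk=(150,260,310,395)
for n,c in(('fan',fan),('lamp',lamp)): print(n,'vs on',D(a,on,*c),'vs off',D(a,off,*c))
print('baskets vs pre',D(a,off,*bk))
tp=cv2.imread('pics/pre_t.png'); print('top baskets vs pre',D(t,tp,150,215,235,370))
for n,im in (('on0',on),('off',off),('now',a)):
    g=cv2.cvtColor(im[248:272,252:284],cv2.COLOR_BGR2GRAY); print(n,[(252+x,248+y) for y,x in np.argwhere(g>=g.max()-15)][:6],g.max())
E
```

```text
t 29.3 tcp [ 0.3705 -0.301   0.2614] xang 116.0 z [ 0.032 -0.008 -0.999] F [ 0.4 -1.4 -0.1] w 0.0
fan vs on 15.92 vs off 18.5
lamp vs on 2.11 vs off 1.65
baskets vs pre 1.79
top baskets vs pre 3.14
on0 [(np.int64(273), np.int64(257)), (np.int64(274), np.int64(257)), (np.int64(273), np.int64(258)), (np.int64(274), np.int64(258))] 203
off [(np.int64(260), np.int64(254)), (np.int64(261), np.int64(254)), (np.int64(259), np.int64(255)), (np.int64(260), np.int64(255)), (np.int64(261), np.int64(255))] 197
now [(np.int64(273), np.int64(257)), (np.int64(274), np.int64(257)), (np.int64(274), np.int64(258))] 201
```

The bat's ball is back at (273,257), its starting "on" position, and the baskets are unchanged. I'll let it settle, check once more and hand in.

play_rows --series "0 0 0 0 0 0 0;0 0 0 0 0 0 0;0 0 0 0 0 0 0;0 0 0 0 0 0 0;0 0 0 0 0 0 0;0 0 0 0 0 0 0;0 0 0 0 0 0 0;0 0 0 0 0 0 0;0 0 0 0 0 0 0;0 0 0 0 0 0 0"

```text
t: 30.23
eef_pos: [0.3768, -0.2997, 0.2587]
orientation: [0.014, 0.528, 0.849, 0.007]
wrist_force: [0.7, -0.3, 0.1]
gripper_width: 0.001
```

```bash
python3 - <<'E'
from h import *
D=lambda p,q:np.abs(p[150:260,310:395].astype(float)-q[150:260,310:395]).mean()
a=viewer.grab_frame('scene'); b=viewer.grab_frame('scene'); p=cv2.imread('pics/pre_s.png')
print('vs pre',D(a,p),'frame to frame',D(a,b)); st()
g=cv2.cvtColor(b[248:272,252:284],cv2.COLOR_BGR2GRAY); print(np.unravel_index(g.argmax(),g.shape))
if D(b,p)<3: r.close_job(); print('closed')
E
```

```text
vs pre 1.8144741532976827 frame to frame 1.7268449197860962
t 30.33 tcp [ 0.3768 -0.2997  0.2588] xang 116.2 z [ 0.032 -0.004 -0.999] F [ 0.1  0.9 -0.8] w -0.002
(np.int64(9), np.int64(22))
the job is handed in; nothing more can be done
closed
```

I switched the fan off, hung the three aluminium baskets by their bails on hooks 0, 1 and 2, switched the fan back on and handed the job in at about 30 s. No fourth aluminium basket was visible.

**Last checks:**
- **Fan switch:** the tip of the bat is back at its starting "on" pixel, (273,257).
- **Lamp switch:** its image is unchanged.
- **Baskets:** with the fan on, the picture matches the one from before the flip to within image noise, so they are hanging still.
- **Robot:** the arm is clear, with the wrist force at about zero.

**What disagreed or ran high:**
- **Pose fit:** my first fit from the top and scene cameras was 3 to 6 mm off what the wrist camera showed. I corrected for it before hanging the second and third baskets.
- **First push on the fan switch:** it ran into the bat's end stop and the wrist force read about 50 N in total, under the 120 N limit.
- **Fan crop comparison:** comparing the whole fan area with the earlier pictures was inconclusive, probably because of the arm's shadow. I relied on the position of the bat's tip instead.

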